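# Hang a printed sleeve on the slanted keyed spindle

### The arm

A 6-joint arm with a two-finger parallel gripper is mounted at the origin on the work surface. World frame = base frame: x ahead of the robot, y to its left, z up, the work surface at z = 0. Lengths are in mm, angles in rad, forces in N, time in s.
With the tool pointing down it reaches from about 350 to 975 mm from the base axis. Payload 7.1 kg.
Tool frame: the origin (TCP) lies midway between the tips of the shut fingers; the grasp point (between the pads) lies 19 mm behind it (ctrl.tcp_to_grasp is the distance from the TCP to the grasp point, in mm); z points along the fingers, y is the line along which they close (so a half turn about z gives the same grasp; the last joint's range is limited). The gripper opens to 88 mm and grips with 3 to 60 N. Pads are 20 mm wide; open, the fingers measure 115 mm over their backs; the gripper's body (75 mm by 178 mm) begins 61 mm behind the grasp point.
Start: joints at [-1.324, 0.423, 1.63, -0, 1.089, -0.019], TCP at [164.194, -603.03, 222.675] pointing down, gripper open.
Joint ranges: [-3, 3], [-0.9, 2.11], [0.09, 2.58], [-1.31, 4.45], [0.11, 2.69], [-2.54, 2.54]. Speed limits (rad/s): [2.39, 2.39, 3.01, 3.14, 3.14, 3.14].

### API

Orientations are given as a rotation vector (axis times angle).
In Python, from workcell import get_obs, cams, ticket, boxes_of, ctrl gives the robot as it stands.
- The arm moves only by the shell command python3 -m creep 'ROWS' [OPENING]. ROWS is JSON, one flat list of numbers, 4 for each row, row after row: the shift along the world's x, y, z in m, then the turn about the world's z in rad. In form: [tx, ty, tz, spin, tx, ty, tz, spin, ...]. A call has 1 to 10 rows; each row is the pose to reach, as a shift and turn from the pose commanded when the call began; what a row does not reach only later rows make up. A row lasts 1/12 s, in which the tool goes at most 41.7 mm and 7.16 degrees, less where a joint would pass 70% of its speed; a pose out of reach is approached as far as the arm can. A call with a gripper value outside its range is refused whole. OPENING is the opening, from 0 (shut) to 1 (fully open), set as the call begins (- or left out, the last holds). The fingers move at their own pace and stop on an object; the grip force is fixed at half the most. Time passes only in rows, so rows that repeat a pose let the fingers close. It gives the time, the measured TCP pose, the force, the opening and the grip force at its end, in the units of the state.
- get_obs(): the state, without advancing time (a new reading comes with each control period).
- cams.get_image(name): name is "scene" or "top"; returns (picture, depth): 384x512x3 uint8, red, green, blue; 384x512 float32, mm along the optical axis (not along the pixel's ray), 0 where there is no reading.
- cams.get_calibration(name): a dict with "mtx" (3x3 intrinsics, pixels), "D" ([k1, k2, p1, p2, k3] as OpenCV has them; the pictures are not rectified), "R" (3x3) and "t" (3): a world point X has camera coordinates R X + t. Camera axes: x right, y down, z forward; pixel columns grow to the right and rows downward; lengths in mm; the calibration is good to about 2 mm. A picture is of the moment at which its call begins. get_calibration takes no time and is no camera call.
- ticket.close_job(): hands the job in; it is judged then, once.
Trained networks look in the newest picture that a camera, given by its name, has taken for a name from the list of things; names that differ only in an ending like _2 or _b are one class to them, and where a whole thing is asked for, a point or a joint stands for the part that bears it (a point fixed in the world has none). Each returns a list of dicts, best first, with "score" (0 to 1); they miss things now and then, are a little off and sometimes report something else, mostly with a low value. They report only what shows in the picture. A call takes as long as a camera call. They do not tell look-alikes from the thing itself.
- boxes_of(camera, target): "centre" ([column, row] in pixels, amid what is visible of it).
The state is a dict: "t": time; "qpos": joint angles; "qvel": joint speeds; "joint_torque": joint torques, N m; "ee_pos": TCP position; "orientation": TCP orientation; "ft_force": force on the tool from outside, world axes, zero at the start; "moment": the same for the moment, N m; "width": finger opening in mm; "grasp_force": force on a finger pad.
Only numpy, scipy, OpenCV 4.12 (cv2) and the standard library are available. Lean on these libraries where they do the work, as an engineer would, in place of code of your own. Each camera call takes 0.05 s, during which the arm holds its last target. There are 200 camera calls.

### The job

Take the black printed sleeve off the build plate and hang it, notched foot first, on the slanted spindle of the finishing stand. Press it gently against the sprung white collar and turn it until its notches drop over the two red lugs, so that it stays fully home on the collar when you let go. Leave the orange cup, the glue bottle and the scraper where they are.

Things in the scene. Friction and masses are not known exactly. Their poses are not given: they have to be found in the camera images.
- sleeve_mid (a point): Centre (half-way up, on the axis) of the loose black printed sleeve: 56 mm outside diameter, 62 mm tall, about 90 g, standing upright on the build plate. Round bore of 21 mm diameter along its axis. Louvre openings 15 to 36 mm above its foot; a smooth solid band 36 to 62 mm above its foot is the place to grip. Its z is the axis, from foot to top.
- sleeve_foot (a point): Point on the sleeve's axis in the plane of its underside, 31 mm below sleeve_mid; same axes. The foot is cut by four radial notches, open at the underside, 9.5 mm wide and 7 mm deep, at its +x, +y, -x and -y. The sleeve breaks if pressed or jerked against the stand with more than 25 N; 5 to 8 N is plenty.
- seat (a point): Point on the axis of the stand's slanted spindle, in the upper face of the white collar (disc of 60 mm diameter, square to the spindle) at rest, 110 mm above the table. Its z runs up the spindle to the free tip, leaning 0.62 rad from vertical towards the stand's -x (the robot's side); its y is level. Home is sleeve_foot here, z axes alike. Nothing stands above the collar's plane beside the spindle.
- spindle_tip (a point): Free tip of the spindle, 66 mm from the seat along its axis; same axes as seat. The spindle is a fixed steel pin of 18 mm diameter, its last 9 mm tapering to 8 mm diameter. The collar slides on it, sprung: it gives way down the spindle from 3 N, by 1 mm for each further 1 N, to a hard stop at 9 mm, and springs back up to the seat when let go.
- lug_tops (a point): Point on the spindle's axis 6 mm above the seat, level with the tops of two red lugs on the collar at rest, opposite each other, 5 mm wide, 15 to 27 mm from the axis. Their angle about the axis differs every time and is NOT measured: find it by eye or feel. A stiff friction (1.2 N m) keeps it. Every quarter turn of the sleeve has one fit, about 0.1 rad play either way; before it the foot rides on the lugs.
- stand: Fixed finishing stand of dark steel and aluminium, origin on the table; x away from the leaning side, z up. Its base plate is 150 mm (x, from -55 to +95) by 120 mm (y) and 12 mm thick, with a post behind that carries collar and spindle; the seat is 110 mm straight above the origin.
- plate: Fixed dark bronze build plate, 200 x 200 x 6 mm, lying on the table (a 18 mm tab on its -x side); origin at the centre of its underside. The sleeve and the cup stand on it.
- cup_mid (a point): Centre of the loose orange printed cup, 66 mm diameter at the rim, 70 mm tall, standing on the build plate. To be left alone.
- glue_mid (a point): Centre of the white glue bottle with yellow cap, 28 mm diameter, 95 mm tall, standing on the table behind the stand. To be left alone.
- scraper: Scraper with green handle, 160 mm long along its x, lying on the table between plate and stand, origin under its middle. To be left alone.
There are look-alikes about, which are no part of the job. Of the things like the part that bears sleeve_mid, leave any that is blue; of the rest the smaller one is meant. There is more than one size of the stand; the job needs the larger.

How it is judged (in metres and radians):
On the way, in this order (a step that is already met when the one before it is completed fails the run):
1. the sleeve has been lifted clear of the build plate (height (world z) of sleeve_foot above 0.03 m), for 0.1 s.
2. the sleeve is threaded on the spindle, foot first: its foot is between 3 and 50 mm from the collar, within 4 mm of the spindle's axis and within 0.2 rad of its direction (z of sleeve_foot in the frame of seat between 0.003 and 0.05 m and x of sleeve_foot in the frame of seat between -0.004 and 0.004 m and y of sleeve_foot in the frame of seat between -0.004 and 0.004 m and z of sleeve_mid in the frame of seat above 0.03 m and angle between the z axis of sleeve_foot and the z axis of seat, either way round below 0.2 rad), for 0.2 s.
At the end, for the whole second after the job is handed in: The sleeve hangs released and at rest on the spindle, foot down, its notches over the lugs and its foot against the collar (within 2.5 mm of it, within 4 mm of the seat point, axis within 0.08 rad of the spindle's); cup and glue bottle within 20 mm and scraper within 30 mm of where they were (distance between sleeve_foot and seat below 0.004 m and z of sleeve_foot in the frame of seat below 0.0025 m and z of sleeve_mid in the frame of seat above 0.025 m and angle between the z axis of sleeve_foot and the z axis of seat, either way round below 0.08 rad and linear speed of sleeve below 0.02 m/s and contact force between sleeve and the fingers below 0.05 N and distance of each of cup_mid, glue_mid from where it was at the start of the episode below 0.02 m and distance of scraper from where it was at the start of the episode below 0.03 m); the robot touches nothing.
It fails at once if the sleeve was pressed against the stand with more than 25 N (contact force between sleeve and stand above 25 N).
It fails at once if the cup, the glue bottle or the scraper was disturbed (distance of any of cup_mid, glue_mid from where it was at the start of the episode above 0.02 m or distance of scraper from where it was at the start of the episode above 0.03 m).
It also fails if it takes over 61 s, if anything falls off the work surface, if the arm or the gripper's body presses on something with over 40 N, if the wrist force passes 120 N, or if a joint passes its speed limit or range.

## Working session

There is one attempt and no reset: what is moved stays moved. The work goes in short steps, Python scripts to look and compute and a shell command to move; the robot and the scene stay as the last step left them, time stands still between calls to the robot, and variables do not carry over. Pictures are saved under pics/ and viewed, at most 10 in all, crops included, and the job is handed in when it is done.

```bash
ls; mkdir -p pics; cat > h.py <<'E'
import numpy as np, cv2
from workcell import get_obs, cams, ticket, boxes_of, ctrl
def shot(n):
    im,d=cams.get_image(n); return im,d
def save(f,im): cv2.imwrite('pics/'+f,cv2.cvtColor(im,cv2.COLOR_RGB2BGR))
def world(n,uv,z):
    c=cams.get_calibration(n); uv=np.asarray(uv,float).reshape(-1,1,2)
    p=cv2.undistortPoints(uv,np.array(c['mtx']),np.array(c['D']))[:,0]
    R=np.array(c['R']);t=np.array(c['t'])
    z=np.broadcast_to(z,(len(p),))
    return (np.c_[p*z[:,None],z]-t)@R
def pix(n,X):
    c=cams.get_calibration(n); R=np.array(c['R'],float)
    return cv2.projectPoints(np.asarray(X,float).reshape(-1,3),cv2.Rodrigues(R)[0],np.array(c['t'],float),np.array(c['mtx']),np.array(c['D']))[0][:,0]
def cloud(n,d):
    v,u=np.nonzero(d>0); return np.c_[u,v],world(n,np.c_[u,v],d[v,u].astype(float))
E
python3 - <<'E'
from h import *
o=get_obs(); print(o)
ims=[]
for n in('scene','top'):
    im,d=shot(n); np.savez(n+'0.npz',im=im,d=d); ims.append(im)
    c=cams.get_calibration(n); print(n,(-np.array(c['R']).T@c['t']).round(),np.array(c['R'])[2].round(2),c['mtx'][0][0])
    for k in('sleeve_mid','stand','seat','spindle_tip','lug_tops','cup_mid','glue_mid','scraper','plate'):
        for b in boxes_of(n,k):
            u,v=np.array(b['centre']).round().astype(int); w=world(n,[[u,v]],float(d[v,u]))[0].round()
            print(n,k,round(b['score'],2),u,v,w)
    save(n+'0.png',cv2.resize(im,(800,600)))
E
```

```text
pics
{'t': 0.0, 'qpos': array([-1.32398274e+00,  4.23824064e-01,  1.63068182e+00, -1.51807212e-05,
        1.08858185e+00, -1.89983698e-02]), 'qvel': array([ 0.00108701, -0.00045927,  0.00186691, -0.00037229, -0.00052428,
       -0.00076948]), 'joint_torque': array([-9.68530330e-04, -5.44640386e+01, -2.73670185e+01,  6.42460235e-02,
        2.27627921e-02, -1.06994216e-04]), 'ee_pos': array([ 164.07096057, -602.51266413,  221.91537965]), 'orientation': array([-3.11241467e+00, -4.16122631e-01,  2.87776003e-04]), 'ft_force': array([-0.33821616,  0.12299404,  0.13465304]), 'moment': array([-0.02476892, -0.02136285, -0.00575868]), 'grasp_force': 0.0, 'width': 87.5317376450193}
scene [1266.  662.  813.] [-0.57 -0.56 -0.6 ] 465.73409115616136
scene sleeve_mid 0.92 400 275 [572. 410.  86.]
scene sleeve_mid 0.71 338 239 [556. 235.  61.]
scene sleeve_mid 0.7 297 287 [737. 267.  61.]
scene stand 0.87 193 152 [ 522. -364.    5.]
scene stand 0.55 227 180 [ 550. -169.   13.]
scene seat 0.59 234 141 [ 522. -167.  135.]
scene seat 0.56 197 123 [ 500. -364.  102.]
scene spindle_tip 0.68 232 139 [ 52
[... 405 characters left out ...]
8 184 [ 676. -185.   53.]
top [ 522.    4. 1311.] [ 0.05  0.   -1.  ] 458.88545902736035
top sleeve_mid 0.91 170 146 [719. 258.   4.]
top sleeve_mid 0.6 179 212 [528. 226.  48.]
top stand 0.87 388 210 [ 520. -344.   86.]
top stand 0.76 320 203 [ 543. -153.  128.]
top seat 0.55 395 218 [ 498. -358.  100.]
top seat 0.42 328 214 [ 514. -171.  145.]
top seat 0.16 258 201 [555.   7.   1.]
top spindle_tip 0.67 329 214 [ 514. -173.  146.]
top spindle_tip 0.57 396 219 [ 496. -357.  114.]
top lug_tops 0.46 329 215 [ 512. -172.  155.]
top cup_mid 0.72 211 187 [597. 140.   8.]
top glue_mid 0.58 329 160 [ 658. -185.   94.]
top scraper 0.74 259 199 [560.   4.   4.]
top plate 0.76 190 221 [502. 203.  -2.]
```

View pics/scene0.png

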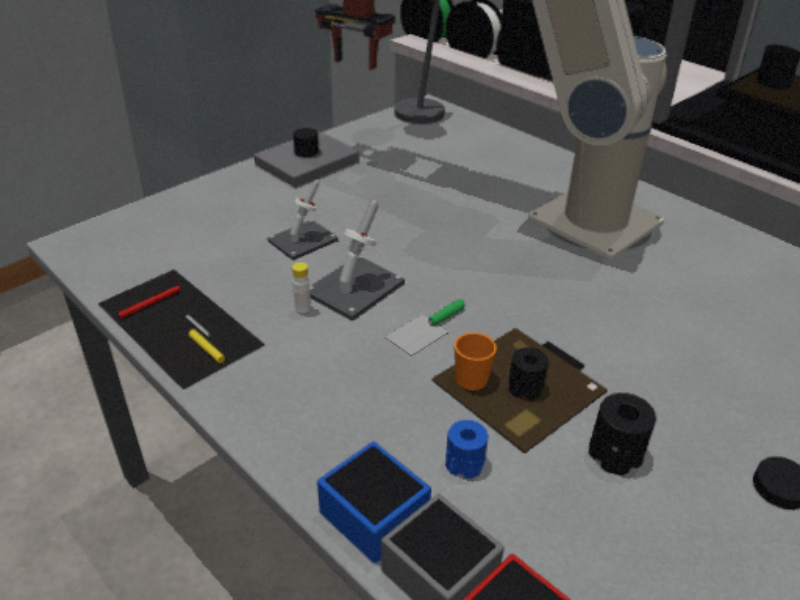

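View pics/top0.png

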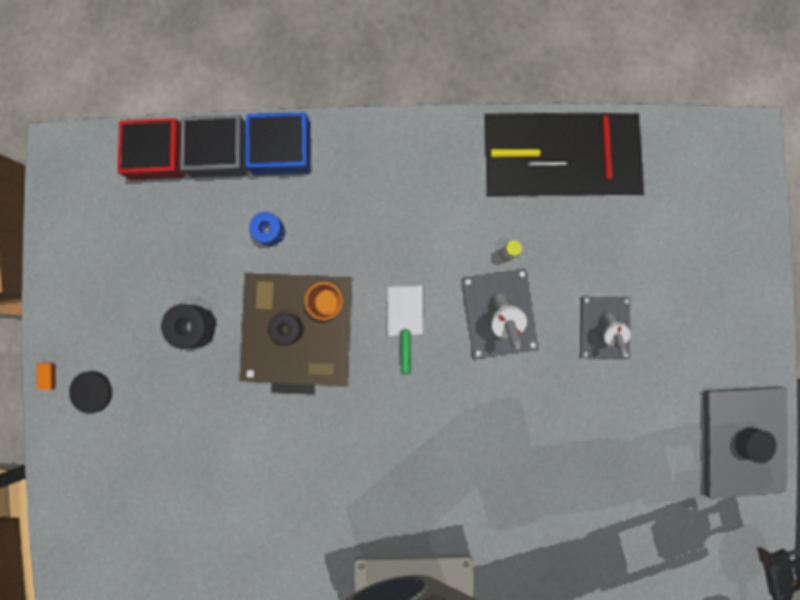

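```bash
python3 - <<'E'
from h import *
s=np.load('scene0.npz');t=np.load('top0.npz')
def crop(im,u,v,w,h,W,H,g=1):
    c=im[v-h//2:v+h//2,u-w//2:u+w//2]; c=np.clip(255*(c/255.)**g*(1.0),0,255).astype(np.uint8)
    return cv2.resize(c,(W,H),interpolation=cv2.INTER_CUBIC)
a=crop(s['im'],338,239,40,30,400,300,.5); b=crop(s['im'],230,155,60,46,400,300)
c=crop(t['im'],182,210,40,30,400,300,.5); d=crop(t['im'],324,205,48,36,400,300)
save('crop1.png',np.vstack([np.hstack([a,b]),np.hstack([c,d])]))
# stand geometry from depth
uv,X=cloud('top',t['d'])
m=(abs(X[:,0]-545)<90)&(abs(X[:,1]+160)<90)&(X[:,2]>6)&(X[:,2]<17)
r=cv2.minAreaRect(X[m][:,:2].astype(np.float32)); print('base rect',r)
m=(np.hypot(X[:,0]-535,X[:,1]-235)<60)&(X[:,2]>55)&(X[:,2]<80)
print('sleeve top',X[m].mean(0),m.sum(),cv2.minEnclosingCircle(X[m][:,:2].astype(np.float32)))
uv,X=cloud('scene',s['d'])
m=(abs(X[:,0]-545)<90)&(abs(X[:,1]+160)<90)&(X[:,2]>6)&(X[:,2]<17)
print('base rect',cv2.minAreaRect(X[m][:,:2].astype(np.float32)))
m=(np.hypot(X[:,0]-535,X[:,1]-235)<60)&(X[:,2]>55)&(X[:,2]<80)
print('sleeve top',X[m].mean(0),m.sum(),cv2.minEnclosingCircle(X[m][:,:2].astype(np.float32)))
R=cv2.Rodrigues(get_obs()['orientation'])[0]; print(R.round(3),ctrl.tcp_to_grasp)
E
```

```text
base rect ((552.7222290039062, -154.76119995117188), (175.046875, 180.33584594726562), 84.40750122070312)
sleeve top [531.79256271 216.4100277   66.7260946 ] 300 ((531.717041015625, 216.7587127685547), 28.38775634765625)
base rect ((553.84326171875, -165.57763671875), (154.5425567626953, 123.1579818725586), 6.718576431274414)
sleeve top [537.54071817 222.43286627  64.75030487] 340 ((532.995849609375, 220.3643798828125), 30.50794219970703)
[[ 0.965  0.263  0.   ]
 [ 0.263 -0.965  0.   ]
 [ 0.    -0.    -1.   ]] 18.700000000000003
```

View pics/crop1.png

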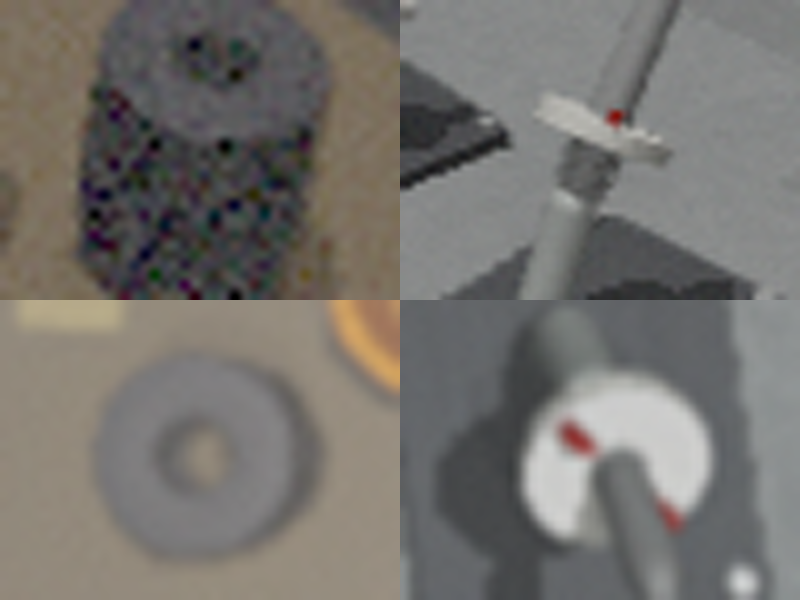

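The sleeves are at scene (338,239) on the plate, black and small; (400,275), black and larger; and (297,287), blue. The first fits, because it is not blue and is the smaller of the two black ones. The crop confirms it. Of the stands, the one at top (320,203) has the larger base. Its red lugs show in the crop at about top (321,203) and (332,213). Next I average frames for the notches, stand pose and lug angle.

```bash
python3 - <<'E'
from h import *
from scipy.optimize import least_squares
A={}
for n,k in(('scene',24),('top',6)):
    L=[shot(n) for _ in range(k)]
    A[n]=np.mean([l[0].astype(float) for l in L],0); A[n+'d']=np.median([l[1] for l in L],0)
np.savez('avg.npz',**A)
s=A['scene'];t=A['top']
red={}
for n,c in(('scene',(232,142)),('top',(324,207))):
    im=A[n]; r=(im[...,0]-np.maximum(im[...,1],im[...,2])); m=np.zeros_like(r,bool); m[c[1]-16:c[1]+16,c[0]-16:c[0]+16]=1
    k,l,st,ce=cv2.connectedComponentsWithStats(((r>25)&m).astype(np.uint8))
    red[n]=[]
    for i in range(1,k):
        v,u=np.nonzero(l==i); w=r[v,u]; red[n].append(((u*w).sum()/w.sum(),(v*w).sum()/w.sum())); print(n,'red',red[n][-1],len(u))
    wm=(im.min(2)>150)&m if n=='top' else (im.min(2)>150)&m
    v,u=np.nonzero(wm); print(n,'white',u.min(),u.max(),v.min(),v.max(),len(u))
# stand base from both depths: edge rect with outlier removal
for n in('top','scene'):
    uv,X=cloud(n,A[n+'d']); m=(abs(X[:,0]-550)<100)&(abs(X[:,1]+163)<85)&(X[:,2]>7)&(X[:,2]<17)
    g=np.zeros((220,220),np.uint8); ij=(X[m][:,:2]-[440,-270]).round().astype(int); ok=((ij>=0)&(ij<220)).all(1); g[ij[ok][:,1],ij[ok][:,0]]=1
    g=cv2.morphologyEx(g,cv2.MORPH_CLOSE,np.ones((7,7))); g=cv2.morphologyEx(g,cv2.MORPH_OPEN,np.ones((9,9)))
    c=max(cv2.findContours(g,0,1)[0],key=cv2.contourArea); r=cv2.minAreaRect(c); print(n,'rect',np.array(r[0])+[440,-270],r[1:])
    m=(abs(X[:,0]-530)<190)&(abs(X[:,1]-210)<140)&(X[:,2]>3)&(X[:,2]<9); lo=np.percentile(X[m],[1,99],0); print('plate',lo[:, :2].round())
    for nm,c,r0,z0,z1 in(('sleeve',(533,219),45,60,72),('cup',(580,140),60,60,85)):
        m=(np.hypot(X[:,0]-c[0],X[:,1]-c[1])<r0)&(X[:,2]>z0)&(X[:,2]<z1); print(n,nm,X[m].mean(0).round(1),np.array(cv2.minEnclosingCircle(X[m][:,:2].astype(np.float32))[0]).round(1))
def crop(im,u,v,w,h,W,H,g=1,k=1):
    c=im[v-h//2:v+h//2,u-w//2:u+w//2]; c=np.clip(255*(np.clip(c,0,255)*k/255.)**g,0,255).astype(np.uint8)
    return cv2.resize(c,(W,H),interpolation=cv2.INTER_CUBIC)
save('crop2.png',np.hstack([crop(s,338,241,32,44,400,550,.8,5),crop(t,324,207,32,44,400,550)]))
E
```

```text
scene red (np.float64(231.79501935753896), np.float64(149.57350633043845)) 6
scene white 220 239 128 154 58
top red (np.float64(320.89046563192903), np.float64(203.32527716186252)) 15
top red (np.float64(332.10089910089914), np.float64(212.6238761238761)) 8
top white 315 336 196 214 240
top rect [ 551.67655945 -167.25701141] ((150.4030303955078, 121.09468078613281), 7.188537120819092)
plate [[419. 107.]
 [632. 306.]]
top sleeve [532.  216.8  67. ] [532.2 217.3]
top cup [580.5 148.5  73.2] [579.2 145.4]
scene rect [ 554.25696564 -165.52108002] ((148.7770233154297, 119.15744018554688), 7.001267910003662)
plate [[420. 109.]
 [634. 307.]]
scene sleeve [536.1 221.8  65.7] [533.2 219.8]
scene cup [580.7 147.   69.3] [580.5 146.7]
```

View pics/crop2.png

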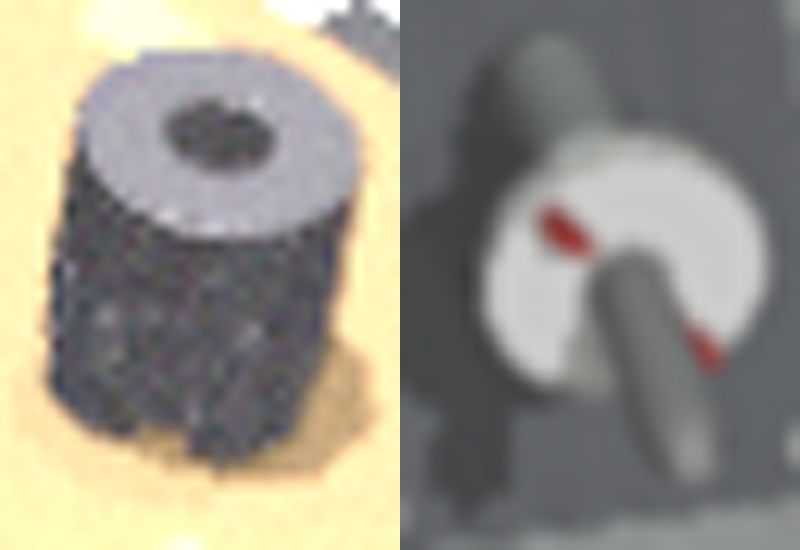

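The notch shows at the sleeve's foot at about scene (335.7,254). The lugs are at top (320.9,203.3) and (332.1,212.6), the second partly hidden by the spindle.

```bash
python3 - <<'E'
from h import *
A=np.load('avg.npz')
S=np.array([533.2,-168.9,110.]);y=.124;th=.62
Rz=cv2.Rodrigues(np.array([0,0,y]))[0]; Rs=Rz@np.array([[np.cos(th),0,-np.sin(th)],[0,1,0],[np.sin(th),0,np.cos(th)]]); print(Rs.round(3))
tip=S+66*Rs[:,2]; print('tip',tip)
def hit(n,uv,h):
    c=cams.get_calibration(n);C=-np.array(c['R']).T@c['t']; P=world(n,[uv],1000.)[0]; d=P-C
    k=((S-C)@Rs[:,2]+h)/(d@Rs[:,2]); return Rs.T@(C+k*d-S)
for h in(4,6):
    p=hit('top',(320.89,203.33),h);q=hit('top',(332.1,212.62),h); m=(p-q); print('lugs',p.round(1),q.round(1),'ang',np.arctan2(*p[1::-1]),np.arctan2(*-q[1::-1]),'line',np.arctan2(m[1],m[0]))
p=hit('scene',(231.8,149.57),4); print('scene lug',p.round(1),np.arctan2(p[1],p[0]))
# where the tip and collar project
a=np.linspace(0,2*np.pi,60); ring=S+(30*np.c_[np.cos(a),np.sin(a)])@Rs[:,:2].T
for n in('top','scene'):
    r=pix(n,ring); print(n,'collar',r.min(0),r.max(0),'tip',pix(n,tip))
    # tip seen: brightest spindle end
c=np.array([532.6,218.6])
for z in(6,9,13):
  for f in np.arange(.2,1.6,.1):
    u=pix('scene',[[c[0]+28*np.cos(f),c[1]+28*np.sin(f),z]])[0]
    if 333<u[0]<339: print(z,round(f,2),u.round(2))
E
```

```text
[[ 0.808 -0.124 -0.577]
 [ 0.101  0.992 -0.072]
 [ 0.581  0.     0.814]]
tip [ 495.14612372 -173.64301515  163.71597814]
lugs [15.6 11.6  4. ] [-19.6 -17.    4. ] ang 0.6394388224213567 0.7134432163006329 line 0.6818324436626466
lugs [17.  11.9  6. ] [-18.1 -16.6   6. ] ang 0.6112556481373157 0.7412937555307296 line 0.6818324436626472
scene lug [32.9 25.1  4. ] 0.6513259457015314
top collar [313.92412125 197.10604294] [336.39524427 215.98637743] tip [[330.53362317 221.54972071]]
scene collar [220.90257812 145.5586224 ] [240.75075733 153.75039715] tip [[239.70759629 127.74887516]]
6 0.5 [333.89 254.93]
6 0.6 [335.03 255.15]
6 0.7 [336.18 255.28]
6 0.8 [337.33 255.33]
6 0.9 [338.45 255.3 ]
9 0.5 [334.05 254.06]
9 0.6 [335.19 254.27]
9 0.7 [336.34 254.41]
9 0.8 [337.49 254.46]
9 0.9 [338.62 254.43]
13 0.4 [333.13 252.6 ]
13 0.5 [334.25 252.89]
13 0.6 [335.4  253.11]
13 0.7 [336.55 253.24]
13 0.8 [337.7  253.29]
13 0.9 [338.84 253.26]
```

```bash
python3 -m creep '[0.164,0.365,0,-0.366,0.164,0.365,0,-0.366,0.164,0.365,0,-0.366,0.164,0.365,0,-0.366,0.164,0.365,0,-0.366,0.164,0.365,0,-0.366,0.164,0.365,0,-0.366,0.164,0.365,0,-0.366,0.164,0.365,0,-0.366,0.164,0.365,0,-0.366]' 1
python3 -m creep '[0.164,0.365,0,0,0.164,0.365,0,0,0.164,0.365,0,0,0.164,0.365,0,0,0.164,0.365,0,0,0.164,0.365,0,0,0.164,0.365,0,0,0.164,0.365,0,0,0.164,0.365,0,0,0.164,0.365,0,0]'
python3 -c "
from h import *
o=get_obs();R=cv2.Rodrigues(o['orientation'])[0];print(o['t'],o['qpos'],o['ee_pos'],np.arctan2(R[1,0],R[0,0]),R[:,2])"
```

```text
t: 3.33
ee_pos: [328.6, -235.0, 222.8]
orientation: [-3.137, 0.156, -0.0]
ft_force: [0.2, -1.4, -0.2]
width: 88.2
grasp_force: 0.0
t: 4.17
ee_pos: [493.7, 130.6, 223.0]
orientation: [-3.137, 0.154, -0.003]
ft_force: [0.9, -0.8, -0.1]
width: 87.7
grasp_force: 0.0
4.1667 [2.34949939e-01 2.54153875e-01 1.88071056e+00 5.84603165e-04
 1.00486201e+00 1.90377526e+00] [493.67380004 130.56436872 223.03214308] -0.09834286554035383 [ 1.70014301e-03  9.14361245e-04 -9.99998137e-01]
```

```bash
python3 -m creep '[0.039,0.088,-0.05,0,0.039,0.088,-0.05,0,0.039,0.088,-0.05,0,0.039,0.088,-0.08,0,0.039,0.088,-0.115,0,0.039,0.088,-0.15,0,0.039,0.088,-0.17,0,0.039,0.088,-0.185,0,0.039,0.088,-0.185,0,0.039,0.088,-0.185,0]'
python3 -m creep '[0,0,0,0,0,0,0,0,0,0,0,0,0,0,0,0,0,0,0,0,0,0,0,0,0,0,0,0,0,0,0,0]' 0
python3 -m creep '[0,0,0.012,0,0,0,0.03,0,0,0,0.05,0,0,0,0.065,0,0,0,0.065,0]'
```

```text
t: 5.0
ee_pos: [530.8, 214.8, 37.2]
orientation: [3.137, -0.157, -0.002]
ft_force: [0.1, 0.5, -0.0]
width: 88.1
grasp_force: 0.0
t: 5.67
ee_pos: [531.7, 215.3, 38.4]
orientation: [-3.137, 0.158, -0.002]
ft_force: [-1.1, -0.1, 6.2]
width: 54.3
grasp_force: 30.0
t: 6.08
ee_pos: [532.9, 215.6, 106.0]
orientation: [-3.136, 0.157, -0.007]
ft_force: [0.5, 0.5, -0.6]
width: 54.7
grasp_force: 30.0
```

```bash
python3 -m creep '[0.035,-0.005,0,0,0.07,-0.01,0,0,0.105,-0.015,0,0,0.136,-0.02,0,0,0.136,-0.02,-0.03,0,0.136,-0.02,-0.055,0,0.136,-0.02,-0.065,0,0.136,-0.02,-0.068,0,0.136,-0.02,-0.068,0]'
```

```text
t: 6.83
ee_pos: [665.8, 194.5, 33.3]
orientation: [3.137, -0.157, -0.005]
ft_force: [0.5, 0.7, -0.3]
width: 54.2
grasp_force: 30.0
```

```bash
python3 -m creep '[-0.004,0,0,0,-0.007,0,0.001,0,-0.01,0,0.003,0,-0.013,0,0.004,0,-0.013,0,0.004,0]'
python3 -m creep '[-0.003,0,0.001,0,-0.006,0,0.002,0,-0.008,0,0.0025,0,-0.012,0,0.003,0,-0.016,0,0.0035,0,-0.02,0,0.0035,0,-0.025,0,0.0035,0,-0.025,0,0.0035,0]'
python3 - <<'E'
from h import *
L=[shot('scene') for _ in range(8)]; im=np.mean([l[0].astype(float) for l in L],0)
o=get_obs();print(o['ee_pos'],o['ft_force'],o['moment'])
u,v=pix('scene',[o['ee_pos']+[0,0,0]])[0].round().astype(int); print(u,v)
c=np.clip(im[v-35:v+25,u-40:u+40]*2.5,0,255)**.8*255**.2
save('tilt.png',cv2.resize(c.astype(np.uint8),(800,600),interpolation=cv2.INTER_CUBIC))
E
```

```text
t: 7.25
ee_pos: [653.6, 195.2, 39.5]
orientation: [-3.138, 0.157, -0.0]
ft_force: [0.1, -0.2, -1.0]
width: 54.3
grasp_force: 30.0
t: 7.92
ee_pos: [628.1, 194.9, 42.1]
orientation: [3.137, -0.157, -0.001]
ft_force: [-0.0, 0.9, -1.7]
width: 54.2
grasp_force: 30.1
[629.30116997 194.96611456  42.10145322] [ 0.83935816  0.71108815 -0.85991974] [ 0.00708945 -0.07449082  0.05710789]
304 251
```

View pics/tilt.png

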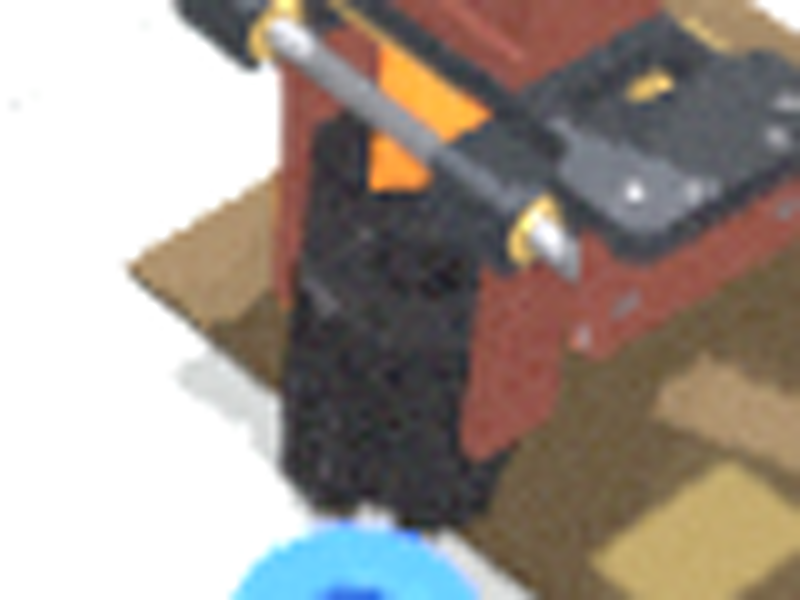

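```bash
python3 - <<'E'
from h import *
P=np.array([629.3,195,61.]); a=np.linspace(0,2*np.pi,40)
for th in(0,.3,.62):
    z=np.array([-np.sin(th),0,np.cos(th)]);x=np.array([np.cos(th),0,np.sin(th)])
    r=pix('scene',P-50.7*z+28*np.c_[np.cos(a),0*a,0*a][:,:1]*x+28*np.sin(a)[:,None]*[0,1,0])
    q=(r-[264,216])*10; i=q[:,1].argmax(); print(th,'foot bbox',q.min(0),q.max(0))
c=(np.array([[300,300],[380,420],[420,300]])/10+[264,216]).round().astype(int)
im,d=shot('scene')
uv,X=cloud('scene',np.median([shot('scene')[1] for _ in range(5)],0))
m=(X[:,0]>590)&(X[:,0]<700)&(abs(X[:,1]-195)<40)&(X[:,2]>3)&(X[:,2]<80)
for z in range(3,75,6):
    k=m&(abs(X[:,2]-z-3)<3)&(abs(X[:,1]-200)<12)
    if k.any(): print(z,k.sum(),np.percentile(X[k,0],[10,50,90]).round())
E
```

```text
0 foot bbox [274.26130929 361.17395407] [508.91891322 530.98858406]
0.3 foot bbox [236.2846592  400.15975887] [464.71989238 540.96931288]
0.62 foot bbox [204.4429028  415.98196371] [419.10742138 542.97514424]
3 5 [594. 603. 610.]
9 11 [656. 657. 659.]
15 14 [653. 657. 659.]
21 20 [653. 657. 658.]
27 18 [655. 657. 658.]
33 16 [653. 656. 658.]
39 17 [654. 657. 658.]
45 21 [653. 657. 658.]
51 23 [621. 656. 658.]
57 25 [620. 656. 659.]
63 30 [620. 655. 657.]
69 80 [622. 645. 655.]
```

Picture and depth agree that the sleeve is still upright and rode over the edge. I'll go back and push first, then raise only after contact is felt.

```bash
python3 -m creep '[0,0,0.012,0,0.02,0,0.012,0,0.038,0,0.012,0,0.038,0,0,0,0.038,0,-0.007,0,0.038,0,-0.0095,0,0.038,0,-0.0095,0,0.038,0,-0.0095,0]'
python3 -m creep '[-0.003,0,0,0,-0.006,0,0,0,-0.006,0,0,0]'
python3 -m creep '[-0.002,0,0,0,-0.002,0,0,0]'
python3 -m creep '[-0.002,0,0,0,-0.002,0,0,0]'
```

```text
t: 9.28
ee_pos: [665.6, 194.8, 32.0]
orientation: [3.137, -0.157, -0.004]
ft_force: [0.3, 0.1, -1.3]
width: 54.4
grasp_force: 30.0
t: 9.53
ee_pos: [659.8, 194.9, 32.4]
orientation: [3.137, -0.157, -0.002]
ft_force: [-0.2, -0.7, -0.7]
width: 54.7
grasp_force: 30.0
t: 9.7
ee_pos: [659.2, 195.0, 32.8]
orientation: [-3.138, 0.157, -0.001]
ft_force: [1.1, -0.7, -1.2]
width: 54.7
grasp_force: 30.0
t: 9.87
ee_pos: [658.5, 195.1, 33.1]
orientation: [-3.137, 0.157, -0.005]
ft_force: [5.0, 0.0, -2.4]
width: 54.5
grasp_force: 30.0
```

```bash
python3 -m creep '[-0.002,0,0.0005,0,-0.002,0,0.0005,0]'
python3 -m creep '[-0.002,0,0.001,0,-0.002,0,0.001,0]'
python3 -m creep '[-0.002,0,0.001,0,-0.002,0,0.001,0]'
```

```text
t: 10.03
ee_pos: [657.3, 195.3, 33.9]
orientation: [-3.136, 0.157, -0.007]
ft_force: [6.1, -1.1, -3.9]
width: 54.3
grasp_force: 30.0
t: 10.2
ee_pos: [655.6, 195.4, 35.1]
orientation: [-3.136, 0.157, -0.008]
ft_force: [7.3, 1.2, -2.9]
width: 54.1
grasp_force: 30.0
t: 10.37
ee_pos: [653.6, 195.6, 36.2]
orientation: [-3.136, 0.157, -0.008]
ft_force: [6.1, 0.9, -2.3]
width: 54.5
grasp_force: 30.0
```

```bash
python3 -m creep '[-0.002,0,0.001,0,-0.004,0,0.002,0,-0.006,0,0.0028,0,-0.008,0,0.0035,0]'
python3 -m creep '[-0.002,0,0.0003,0,-0.004,0,0.0006,0,-0.006,0,0.0009,0,-0.008,0,0.001,0]'
python3 -m creep '[-0.002,0,0,0,-0.004,0,0,0,-0.006,0,0,0,-0.009,0,0,0,-0.009,0,0,0]'
python3 - <<'E'
from h import *
d=np.median([shot('scene')[1] for _ in range(6)],0); o=get_obs(); print(o['ee_pos'],o['ft_force'])
uv,X=cloud('scene',d)
for z in range(3,75,6):
    k=(abs(X[:,2]-z-3)<3)&(abs(X[:,1]-200)<12)&(X[:,0]>590)&(X[:,0]<720)
    if k.any(): print(z,k.sum(),np.percentile(X[k,0],[10,50,90]).round())
E
```

```text
t: 10.7
ee_pos: [646.1, 195.9, 39.9]
orientation: [-3.135, 0.158, -0.01]
ft_force: [6.6, 1.6, -3.0]
width: 54.7
grasp_force: 30.0
t: 11.03
ee_pos: [639.2, 196.3, 41.7]
orientation: [-3.134, 0.158, -0.013]
ft_force: [8.7, 3.4, 0.9]
width: 54.5
grasp_force: 30.0
t: 11.45
ee_pos: [630.3, 196.9, 42.4]
orientation: [-3.134, 0.157, -0.014]
ft_force: [7.5, 5.0, 5.1]
width: 54.3
grasp_force: 30.4
[630.42291005 196.84821578  42.34051784] [7.32918128 4.26011897 5.22119896]
3 4 [613. 616. 620.]
15 4 [626. 630. 636.]
21 2 [630. 648. 665.]
27 8 [677. 679. 680.]
33 34 [667. 675. 678.]
39 30 [666. 671. 674.]
45 29 [664. 667. 670.]
51 28 [661. 663. 665.]
57 45 [614. 656. 661.]
63 34 [652. 656. 658.]
69 31 [634. 652. 654.]
```

```bash
python3 -m creep '[0.001,0,0.01,0,0.001,0,0.03,0,0.001,0,0.065,0,0.001,0,0.1,0,0.001,0,0.14,0,0.001,0,0.17,0,0.001,0,0.19,0,0.001,0,0.195,0]'
python3 -m creep '[-0.008,-0.017,0,0.02,-0.022,-0.048,0,0.045,-0.038,-0.082,0,0.07,-0.053,-0.116,0,0.095,-0.069,-0.15,0,0.12,-0.085,-0.184,0,0.145,-0.1,-0.218,0,0.17,-0.116,-0.252,0,0.131,-0.132,-0.287,0,0.2,-0.147,-0.32,0,0.224]'
python3 -m creep '[-0.012,-0.027,0,0,-0.021,-0.045,0,0,-0.026,-0.055,0,0,-0.026,-0.055,0,0,-0.026,-0.055,0,0]'
python3 - <<'E'
from h import *
A={}
for n in('scene','top'):
    L=[shot(n) for _ in range(6)]; A[n]=np.mean([l[0].astype(float) for l in L],0); A[n+'d']=np.median([l[1] for l in L],0)
np.savez('appr.npz',**A)
o=get_obs();R=cv2.Rodrigues(o['orientation'])[0];print(o['t'],o['qpos'].round(2),o['ee_pos'],np.arctan2(R[1,0],R[0,0]),R[:,2].round(3),o['ft_force'])
P=o['ee_pos'].copy();P[2]+=18.7
uv,X=cloud('scene',A['scened']); m=(np.linalg.norm(X-P,axis=1)<75)&(X[:,2]<P[2]-5)
im=A['scene'][uv[:,1],uv[:,0]]; m&=im.max(1)<60; print(m.sum())
from scipy.optimize import least_squares
# cylinder r=28 fit to the dark points, free: centre offset and tilt
Q=X[m]-P
ys=np.array([-np.sin(.124),np.cos(.124),0]);xs=np.array([np.cos(.124),np.sin(.124),0])
def ax(p): 
    z=-np.sin(p[2])*xs+np.sin(p[3])*ys+np.cos(p[2])*np.array([0,0,1]); return z/np.linalg.norm(z)
f=lambda p:np.linalg.norm(np.cross(Q-p[0]*xs-p[1]*ys,ax(p)),axis=1)-28
r=least_squares(f,[0,0,.57,0],loss='soft_l1',f_scale=2); print('off x,y, tilt, side',r.x,abs(f(r.x)).mean())
s=(Q-r.x[0]*xs-r.x[1]*ys)@ax(r.x); print('along axis',np.percentile(s,[1,5,95,99]))
us,vs=pix('scene',[P])[0].astype(int);ut,vt=pix('top',[P])[0].astype(int); print(us,vs,ut,vt)
a=np.clip(A['scene'][vs-35:vs+55,us-40:us+27]*1.5,0,255).astype(np.uint8); b=np.clip(A['top'][vt-40:vt+20,ut-22:ut+22],0,255).astype(np.uint8)
save('appr.png',np.hstack([cv2.resize(a,(400,537),interpolation=3),cv2.resize(b,(394,537),interpolation=3)]))
E
```

```text
t: 12.42
ee_pos: [628.4, 195.4, 239.2]
orientation: [-3.136, 0.157, -0.008]
ft_force: [1.5, 0.9, 0.2]
width: 54.6
grasp_force: 30.0
t: 13.25
ee_pos: [477.7, -126.0, 233.4]
orientation: [-3.134, -0.199, 0.005]
ft_force: [0.2, 0.0, -0.1]
width: 54.2
grasp_force: 30.0
t: 13.67
ee_pos: [453.7, -179.6, 234.0]
orientation: [-3.135, -0.192, 0.002]
ft_force: [0.5, 0.8, -1.5]
width: 54.5
grasp_force: 30.0
14.2667 [-0.4   0.21  1.91  0.    1.02  1.05] [ 454.28238144 -179.90152162  234.70374294] 0.12401632905431505 [ 0. -0. -1.] [ 0.82424664  0.64930662 -0.40740685]
248
off x,y, tilt, side [-7.50587193  7.2204053   0.65614424  0.18179257] 1.5641281701774117
along axis [-56.63022626 -52.93890707 -10.34794079  -3.27245258]
249 93 339 239
```

View pics/appr.png

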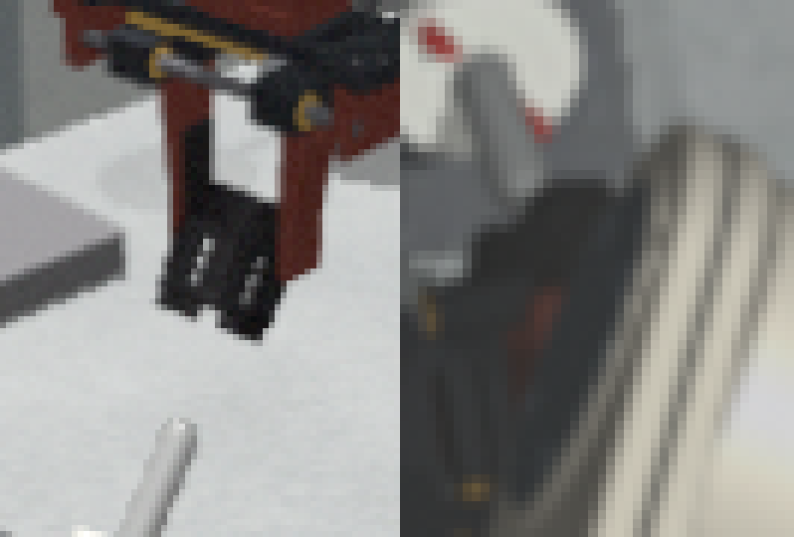

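The picture shows the sleeve tilted, with its foot edge from scene (235.5,108) to (252.6,114.7) and one notch at (243.5,110). The spindle tip is below it at (239,128). I'll check this against the model.

```bash
python3 - <<'E'
from h import *
from scipy.optimize import least_squares
P=np.array([454.3,-179.9,253.4]);y=.124
xs=np.array([np.cos(y),np.sin(y),0]);ys=np.array([-np.sin(y),np.cos(y),0]);zz=np.array([0,0,1.])
def M(th):return np.c_[np.cos(th)*xs+np.sin(th)*zz,ys,-np.sin(th)*xs+np.cos(th)*zz]
a=np.linspace(0,2*np.pi,200)
for th in(.55,.6,.65):
    B=M(th);F=P-50.7*B[:,2]; c=pix('scene',F+28*np.c_[np.cos(a),np.sin(a)]@B[:,:2].T)
    n=[pix('scene',F+B@[28*np.cos(f),28*np.sin(f),3.])[0].round(1) for f in(.47,.57,.67,.77,.87)]
    print(th,'min u',c[c[:,0].argmin()].round(1),'max u',c[c[:,0].argmax()].round(1),'notch .47-.87',np.array(n).tolist())
# tip from both pictures: spindle end
A=np.load('appr.npz'); B0=np.load('avg.npz')
S=np.array([533.2,-168.9,110.]);Z=M(.62)[:,2]
for n,I in(('scene',A['scene']),('top',B0['top'])):
  for s in(20,35,50,57):   # centre of spindle along image row/col section perpendicular to axis
    p=pix(n,[S+s*Z])[0];q=pix(n,[S+(s+5)*Z])[0];t=(q-p)/np.linalg.norm(q-p);nn=np.array([-t[1],t[0]])
    k=np.arange(-8,8.1,.5);xy=p+k[:,None]*nn
    v=cv2.remap(I.astype(np.float32),xy[:,:1].astype(np.float32),xy[:,1:].astype(np.float32),1).mean((1,2))
    print(n,s,nn.round(2),v.round().astype(int))
  print(pix(n,[S+66*Z]))
E
```

```text
0.55 min u [233.3 107.4] max u [252.4 114.4] notch .47-.87 [[241.8, 109.7], [242.8, 110.1], [243.8, 110.4], [244.8, 110.8], [245.7, 111.1]]
0.6 min u [232.9 106.9] max u [251.9 114.5] notch .47-.87 [[241.5, 109.1], [242.5, 109.5], [243.5, 109.9], [244.4, 110.3], [245.4, 110.7]]
0.65 min u [232.5 106.4] max u [251.3 114.5] notch .47-.87 [[241.2, 108.5], [242.2, 108.9], [243.1, 109.3], [244.1, 109.7], [245.0, 110.1]]
scene 20 [0.93 0.37] [138 138 138 138 138 138 139 138 134 128 124 124 125 127 127 127 122 117
 109 100  90  80  94 119 132 136 138 137 137 137 137 137 137]
scene 35 [0.93 0.38] [139 139 139 139 138 138 139 139 139 135 129 126 126 127 128 128 123 118
 110 101  92  82  91 109 124 133 138 138 138 138 138 138 138]
scene 50 [0.93 0.38] [136 137 138 138 138 138 137 137 137 132 126 124 126 127 128 128 125 121
 112 104  94  83  92 109 124 133 138 137 137 137 137 137 137]
scene 57 [0.93 0.38] [137 137 137 137 137 137 137 137 135 130 125 125 128 130 132 132 127 121
 113 104  97  91 100 119 130 133 136 136 137 137 137 137 137]
[[239.70759629 127.74887516]]
top 20 [-0.94  0.34] [203 205 204 205 205 202 193 183 157 131 119 114 115 117 117 116 113 108
 103  97  94  99 106 118 129 135 141 150 159 172 187 192 193]
top 35 [-0.94  0.34] [112 117 124 132 130 126 113  99  97 103 109 114 118 119 119 117 114 110
 105  99  93  95 100 107 115 118 117 115 112 107 102  98  95]
top 50 [-0.94  0.34] [101 101 101 101 100 100 100 100 101 106 112 117 122 124 124 123 119 114
 108 101  94  89  90  92  97 101 102 102 103 103 102 102 102]
top 57 [-0.94  0.34] [101 101 101 101 100 100  99  99 102 106 113 122 129 135 137 135 131 124
 114 104  94  90  89  94  99 101 101 102 102 102 102 102 102]
[[330.53362317 221.54972071]]
```

```bash
python3 -m creep '[0.004,0.001,-0.015,0,0.004,0.001,-0.03,0,0.004,0.001,-0.036,0,0.0066,0.0014,-0.0397,0,0.0095,0.0017,-0.0438,0,0.0124,0.0021,-0.0478,0,0.0155,0.0025,-0.0523,0,0.0155,0.0025,-0.0523,0]'
python3 -m creep '[0.0029,0.0004,-0.0041,0,0.0058,0.0007,-0.0081,0,0.0058,0.0007,-0.0081,0]'
python3 -m creep '[0.0029,0.0004,-0.0041,0,0.0058,0.0007,-0.0081,0,0.0058,0.0007,-0.0081,0]'
```

```text
t: 14.93
ee_pos: [470.2, -177.5, 181.9]
orientation: [-3.135, -0.195, 0.0]
ft_force: [0.3, 0.7, -1.0]
width: 54.2
grasp_force: 30.0
t: 15.18
ee_pos: [476.8, -176.8, 174.1]
orientation: [3.135, 0.194, 0.003]
ft_force: [3.9, 1.4, -1.7]
width: 54.3
grasp_force: 30.0
t: 15.43
ee_pos: [482.6, -176.1, 166.0]
orientation: [3.135, 0.194, 0.003]
ft_force: [5.5, 1.2, -0.9]
width: 54.7
grasp_force: 30.0
```

```bash
python3 -m creep '[0.0022,0.0004,-0.0041,0,0.0048,0.0007,-0.0081,0,0.0048,0.0007,-0.0081,0]'
python3 -m creep '[0.0029,0.0004,-0.0041,0,0.0058,0.0007,-0.0081,0,0.0058,0.0007,-0.0081,0]'
```

```text
t: 15.68
ee_pos: [488.0, -175.4, 158.1]
orientation: [3.135, 0.194, 0.005]
ft_force: [8.1, 2.2, -1.2]
width: 54.5
grasp_force: 30.0
t: 15.93
ee_pos: [493.8, -174.7, 149.9]
orientation: [3.135, 0.194, 0.005]
ft_force: [7.8, 2.2, -0.9]
width: 54.6
grasp_force: 30.0
```

```bash
cat > v.py <<'E'
from h import *
import sys
A={}
for n in('scene','top'):
    L=[shot(n) for _ in range(5)]; A[n]=np.mean([l[0].astype(float) for l in L],0)
np.savez('last.npz',**A)
o=get_obs();print(o['t'],o['ee_pos'].round(1),o['ft_force'].round(1),o['moment'].round(2))
a=np.clip(A['scene'][95:165,200:270]*1.6,0,255).astype(np.uint8); b=np.clip(A['top'][180:240,300:360]*1.6,0,255).astype(np.uint8)
save(sys.argv[1],np.hstack([cv2.resize(a,(400,400),interpolation=3),cv2.resize(b,(400,400),interpolation=3)]))
E
python3 v.py ins.png
```

```text
16.4333 [ 493.7 -174.7  150.1] [7.5 3.4 0.3] [ 0.61 -1.42  0.08]
```

View pics/ins.png

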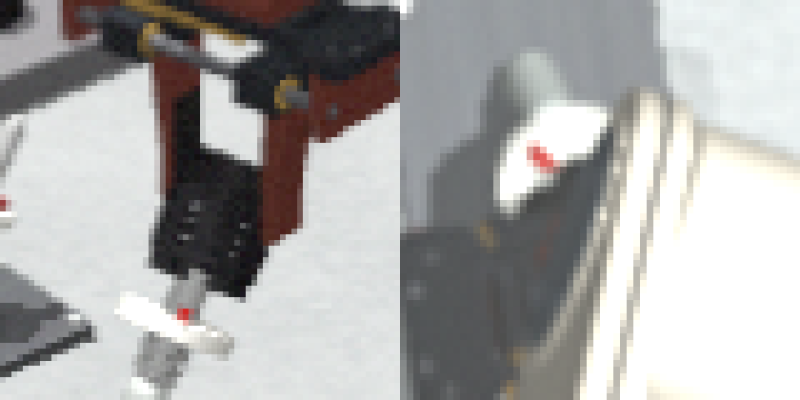

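```bash
python3 -m creep '[0.0015,0,0,0,0.0015,0.0005,0,0]'
python3 -m creep '[0.0025,0.0004,-0.003,0,0.0045,0.0005,-0.006,0,0.0045,0.0005,-0.006,0]'
```

```text
t: 16.6
ee_pos: [494.0, -174.5, 149.9]
orientation: [3.135, 0.195, 0.001]
ft_force: [2.6, -0.6, 0.8]
width: 54.7
grasp_force: 30.0
t: 16.85
ee_pos: [498.5, -173.7, 143.5]
orientation: [3.136, 0.194, 0.001]
ft_force: [4.5, 1.8, -0.4]
width: 54.2
grasp_force: 30.0
```

```bash
python3 -m creep '[0.0015,0.0001,-0.0016,0,0.003,0.0003,-0.0033,0,0.003,0.0003,-0.0033,0]'
python3 -m creep '[0.0012,0.0001,-0.0016,0,0.0025,0.0003,-0.0033,0,0.0025,0.0003,-0.0033,0]'
python3 -m creep '[0.0012,0.0001,-0.0016,0,0.0012,0.0001,-0.0016,0]'
```

```text
t: 17.1
ee_pos: [500.9, -173.4, 140.2]
orientation: [-3.135, -0.194, 0.001]
ft_force: [3.2, -0.3, -0.4]
width: 54.3
grasp_force: 30.0
t: 17.35
ee_pos: [503.3, -173.1, 136.9]
orientation: [-3.135, -0.194, 0.001]
ft_force: [1.5, 0.4, -0.8]
width: 54.5
grasp_force: 30.0
t: 17.52
ee_pos: [504.4, -172.9, 135.4]
orientation: [-3.135, -0.194, 0.001]
ft_force: [2.5, 0.4, 0.1]
width: 54.1
grasp_force: 30.0
```

```bash
python3 -m creep '[0.0012,0.0001,-0.0016,0,0.0012,0.0001,-0.0016,0]'
python3 -m creep '[0.0006,0.0001,-0.001,0,0.0006,0.0001,-0.001,0]'
python3 -m creep '[0.0006,0.0001,-0.001,0,0.0006,0.0001,-0.001,0]'
```

```text
t: 17.68
ee_pos: [505.4, -172.9, 133.9]
orientation: [-3.135, -0.194, 0.002]
ft_force: [-0.4, -0.2, 2.3]
width: 54.6
grasp_force: 30.0
t: 17.85
ee_pos: [506.0, -172.8, 133.1]
orientation: [-3.135, -0.194, 0.001]
ft_force: [-1.7, -0.6, 4.0]
width: 54.3
grasp_force: 30.0
t: 18.02
ee_pos: [506.7, -172.7, 132.1]
orientation: [-3.135, -0.194, 0.001]
ft_force: [-2.8, 0.7, 4.4]
width: 54.1
grasp_force: 30.0
```

```bash
python3 v.py home.png
```

```text
18.5167 [ 506.7 -172.7  132.1] [-3.  -0.4  4.9] [ 0.07  0.49 -0.02]
```

View pics/home.png

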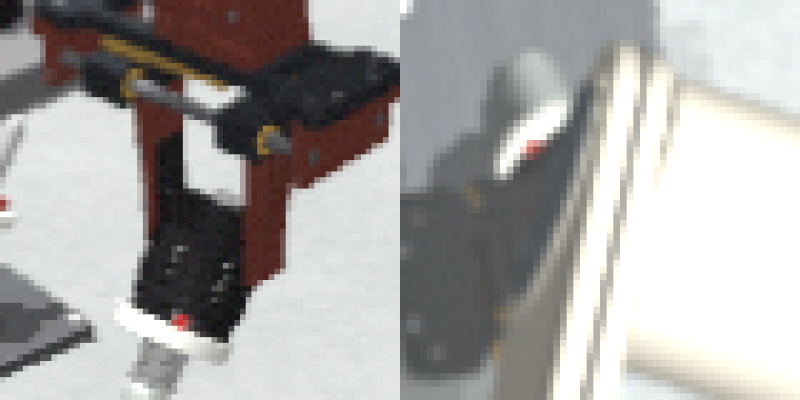

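The picture shows a red lug at the sleeve's foot, inside the notch, with the foot flush on the white collar. I'll ease off, let go, back away and check.

```bash
python3 -m creep '[-0.0008,0,0.0012,0,-0.0008,0,0.0012,0]'
python3 -m creep '[0,0,0,0,0,0,0,0,0,0,0,0,0,0,0,0,0,0,0,0,0,0,0,0]' 1
python3 -m creep '[0,0,0.01,0,0,0,0.03,0,0,0,0.06,0,0,0,0.1,0,0,0,0.13,0,-0.03,0,0.14,0,-0.06,0,0.14,0,-0.1,0,0.14,0,-0.1,0,0.14,0]'
python3 v.py rel.png
```

```text
t: 18.68
ee_pos: [505.9, -172.7, 133.3]
orientation: [-3.136, -0.194, 0.001]
ft_force: [-3.2, -0.4, 3.4]
width: 54.5
grasp_force: 30.0
t: 19.18
ee_pos: [506.3, -172.7, 133.3]
orientation: [-3.136, -0.194, -0.0]
ft_force: [0.1, 0.4, -0.2]
width: 87.1
grasp_force: 0.0
t: 19.93
ee_pos: [400.0, -171.4, 273.3]
orientation: [-3.134, -0.193, 0.006]
ft_force: [-0.7, -0.2, -0.3]
width: 87.6
grasp_force: 0.0
20.4333 [ 406.7 -172.7  273.2] [-0.1 -0.1 -0.2] [0.01 0.05 0.02]
```

View pics/rel.png

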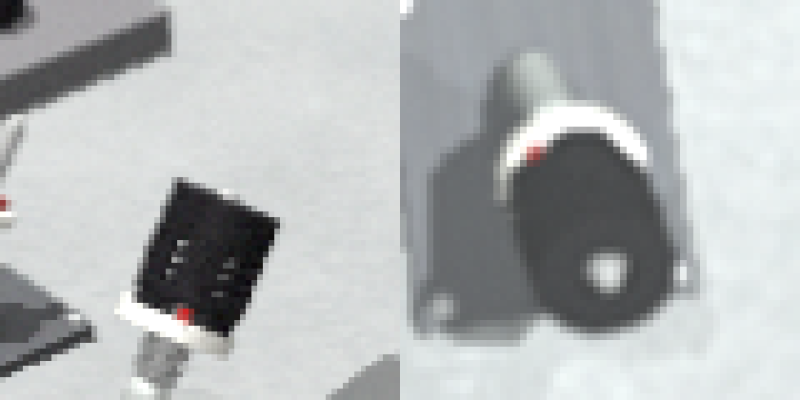

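```bash
python3 - <<'E'
from h import *
S=np.array([534.5,-168.9,110.]);Z=np.array([-.577,-.072,.814])
for n in('top','scene'):
    A=[shot(n) for _ in range(6)]; d=np.median([a[1] for a in A],0); im=np.mean([a[0].astype(float) for a in A],0)
    uv,X=cloud(n,d); Q=X-S; s=Q@Z; r=np.linalg.norm(Q-s[:,None]*Z,axis=1)
    m=(r>12)&(r<25)&(s>45)&(s<80); print(n,'top face s',np.percentile(s[m],[10,25,50,75,90]).round(1),m.sum())
    t=(r<4)&(s>50)&(s<80); print('tip s',s[t].round(1))
    m=(r>29)&(r<35)&(s>-8)&(s<8); print('collar rim s',np.median(s[m]).round(1) if m.any() else None)
E
```

```text
top top face s [52.4 60.4 62.5 63.4 64.1] 254
tip s [61.4 61.9 63.5 64.3 65.1 65.4 68.  68.2 67.6 66.3 67.3]
collar rim s -3.3
scene top face s [46.9 49.5 54.3 58.8 61.7] 60
tip s [64.4 65.4 63.9]
collar rim s -3.6
```

The sleeve's top face is about 62.5 mm above the seat, where home would give 62 and riding on the lugs 68. The spindle tip protrudes, so the sleeve is home.

```bash
python3 -c "
from workcell import ticket
print(ticket.close_job())"
```

```text
the job is handed in; nothing more can be done
None
```

I hung the black sleeve foot first on the larger stand's spindle, notches over the red lugs and foot home on the collar by depth check (top face about 62.5 mm up, home is 62), then released it and handed the job in at about 21 s; no verdict came back.

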